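# Set the gauge sleeve and hold the sprung cage arm up to it

### The arm

A 6-joint arm with a two-finger parallel gripper is mounted at the origin on the work surface. World frame = base frame: x ahead of the robot, y to its left, z up, the work surface at z = 0. Lengths are in mm, angles in rad, forces in N, time in s.
With the tool pointing down it reaches from about 275 to 1000 mm from the base axis. Payload 8.4 kg.
Tool frame: the origin (TCP) lies at the centre of the arm's flange, where the gripper is bolted on; the fingertips stand 173 mm ahead of it and the grasp point (between the pads) lies 155 mm ahead of it; z points along the fingers, y is the direction in which the jaws open and shut (so a half turn about z gives the same grasp; the last joint's range is limited). The gripper opens to 85 mm and grips with 20 to 120 N. Pads are 22 mm wide; open, the fingers measure 114 mm over their backs; the gripper's body (76 mm by 85 mm) begins 54 mm behind the grasp point. The pads swing forward as they close: fully open they stand 13 mm farther back than shut.
Start: joints at [1.134, 0.353, 1.633, -0, 1.155, -0.002], TCP at [263.268, 566.851, 404.681] pointing down, gripper open.
Joint ranges: [-2.63, 2.63], [-0.92, 2.1], [0.06, 2.66], [-1.3, 4.44], [0, 2.69], [-3.02, 3.02]. Speed limits (rad/s): [2.22, 2.22, 2.79, 3.14, 3.14, 3.14].

### API

Orientations are given as [roll, pitch, yaw] about the fixed x, y, z axes, in that order (R = Rz(yaw) Ry(pitch) Rx(roll)).
In Python, from rig import sense, grab_frame, camera_model, sign_off gives the robot as it stands. The module is installed in compiled form; this text tells all that it offers.
- The arm moves only by the tool step_arm, never from a script. Its argument "commands" is a list of rows, each a list of 3 entries, a list of its own where there are three numbers: the shift along the tool's x, y, z in mm, then the turn about the tool's z in rad, then the opening, from 0 (shut) to 1 (fully open). A call has 1 to 20 rows; each row shifts and turns the pose as measured when the row begins, along the tool's axes as they then stand; what a row does not reach is not made up. A row lasts 1/8 s, in which the tool goes at most 62.5 mm and 10.7 degrees, less where a joint would pass 70% of its speed; a pose out of reach is approached as far as the arm can. A call with a gripper value outside its range is refused whole. The fingers move at their own pace and stop on an object; "force" is the grip in N (left out, the last holds). Time passes only in rows, so rows that do not move let the fingers close. It gives the time, the measured TCP pose, the force and the opening at its end, in the units of the state.
- sense(): the state, without advancing time (a new reading comes with each control period).
- grab_frame(name): name is "scene" or "top" or "wrist"; returns the picture (384x512x3 uint8, blue, green, red); there is no depth.
- camera_model(name): a dict with "fx", "fy", "cx", "cy" (pixels), "dist" ([k1, k2, p1, p2, k3] as OpenCV has them; the pictures are not rectified), "R" (3x3) and "t" (3): a world point X has camera coordinates R X + t. Camera axes: x right, y down, z forward; pixel columns grow to the right and rows downward; lengths in mm; the calibration is good to about 2 mm. A picture is of the moment at which its call begins: read the wrist's pose just before it. camera_model takes no time and is no camera call; for the wrist camera it gives the pose at the moment of the call.
- sign_off(): hands the job in, once; it reports no verdict.
The state is a dict: "clock": time; "qpos": joint angles; "qvel": joint speeds; "joint_efforts": joint torques, N m; "eef_pos": TCP position; "tcp_rot": TCP orientation; "contact_force": force on the tool from outside, world axes, zero at the start; "wrist_torque": the same for the moment, N m; "opening": opening from 0.0 (shut) to 1.0 (fully open).
Only numpy, scipy, OpenCV 4.12 (cv2) and the standard library are available. Lean on these libraries where they do the work, as an engineer would, in place of code of your own. Each camera call takes 0.05 s, during which the arm holds its last target. There are 200 camera calls.

### The job

The belt of the sample changer's drive is to be refitted: of the three plain metal sleeves standing on the rubber mat, slip the middle-sized one over the upright gauge post on the drive plate until it sits on the plate, and let go of it. Then, with the gripper on the arm, swing the sprung cage arm round against its spring until it stops firmly against that sleeve, and finish while still holding it there. Leave the other two sleeves and the glass beaker standing where they are.

Things in the scene. Friction and masses are not known exactly. Their poses are not given: they have to be found in the camera images.
- sleeve_middle_center (a point): centre (half-way up, 18 mm above its underside) of the middle-sized sleeve, the one to use: a plain aluminium tube standing upright, 36 mm outside diameter, 20 mm bore, 36 mm tall, about 70 g; z is its axis, up
- sleeve_small_center (a point): centre of the small sleeve, a look-alike to be left alone: 28 mm outside diameter, 12 mm bore, 36 mm tall (too narrow for the post)
- sleeve_large_center (a point): centre of the large sleeve, a look-alike to be left alone: 44 mm outside diameter, 28 mm bore, 36 mm tall (too loose). The three stand on a black rubber mat 180 mm square and 3 mm thick, their centres at least 85 mm apart, in any order, with a small nut (8 mm tall) amid them and a small white roller (14 mm tall) at the mat's corner
- post_foot (a point): foot of the fixed gauge post, on the upper face of the drive plate (12 mm above the counter); the steel post stands straight up from here, 17 mm in diameter and 40 mm tall, its top 10 mm tapering to 8 mm. A sleeve fully on rests on the plate with its underside at this height. z is up. The drive plate is 220 x 240 x 12 mm and fixed, with a toothed pulley (18 mm tall) in one corner
- pivot (a point): where the vertical hinge axis of the cage arm meets the upper face of the drive plate (12 mm above the counter); pivot body and hanger bracket stand here, up to 62 mm above the counter; the post stands 84 mm from this axis
- cage_grip (a point): centre of the upright black round grip at the free end of the cage arm, 66 mm above the counter; the grip is 14 mm in diameter and 52 mm tall, from 40 to 92 mm above the counter, and stands 140 mm from the pivot axis. The arm itself is a level steel cage 14 mm wide, 24 to 40 mm above the counter, running straight from the pivot to 12 mm past the grip
- cage_arm (a joint): angle of the cage arm about its vertical pivot axis, rad: 0 at rest, growing anticlockwise seen from above as the grip is swung away from the robot towards the post; the spring pushes it back to 0 (about 3.5 N at the grip at 0, about 7 N at 1.0 rad). It meets the middle-sized sleeve on the post at about 1.0 rad; with no sleeve it would run on to 1.115
- beaker_center (a point): centre of a glass beaker standing on the counter beside the drive plate, to be left alone: 66 mm in diameter, 85 mm tall
Mind the look-alikes: they are no part of the job. Leave any orange look-alike of the part that bears sleeve_middle_center alone.

How it is judged (in metres and radians):
On the way, in this order (a step that is already met when the one before it is completed fails the run):
1. the middle-sized sleeve sits fully down on the gauge post, let go, with the arm still swung back (horizontal distance between sleeve_middle_center and post_foot below 0.005 m and z of sleeve_middle_center in the frame of post_foot below 0.0205 m and angle between sleeve_middle_center's own z axis and vertical below 0.1 rad and contact force between the fingers and sleeve_middle below 0.2 N and value of joint cage_arm below 0.5 rad), for 0.2 s.
2. the arm is held by the gripper against the sleeve (contact force between cage_arm and sleeve_middle above 1 N and contact force between the fingers and cage_arm above 2 N and value of joint cage_arm above 0.94 rad), for 0.3 s.
At the end, for the whole second after the job is handed in: Middle sleeve on the post: within 5 mm of its axis, underside within 2.5 mm of the plate, upright within 0.1 rad, not touched by the fingers. Arm at 0.94 to 1.08 rad, pressed on the sleeve with over 1 N, finger force on it over 2 N, all through the last second (all of step 2 and horizontal distance between sleeve_middle_center and post_foot below 0.005 m and z of sleeve_middle_center in the frame of post_foot below 0.0205 m and angle between sleeve_middle_center's own z axis and vertical below 0.1 rad and contact force between the fingers and sleeve_middle below 0.2 N and value of joint cage_arm below 1.08 rad); the arm keeps its last pose, push and grip.
It fails at once if another sleeve is moved over 30 mm or tipped (distance of any of sleeve_small_center, sleeve_large_center from where it was at the start of the episode above 0.03 m or angle between any of sleeve_small_center, sleeve_large_center's own z axis and vertical above 0.6 rad).
It fails at once if the beaker is moved over 30 mm or tipped (distance of beaker_center from where it was at the start of the episode above 0.03 m or angle between beaker_center's own z axis and vertical above 0.6 rad).
It also fails if it takes over 59 s, if anything falls off the work surface, if the arm or the gripper's body presses on something with over 40 N, if the wrist force passes 120 N, or if a joint passes its speed limit or range.

## Working session

There is one attempt and no reset: what is moved stays moved. The work goes in short steps, Python scripts to look and compute and a tool call to move; the robot and the scene stay as the last step left them, time stands still between calls to the robot, and variables do not carry over. Pictures are saved under pics/ and viewed, about 8 in all and at most 12, crops included, and the job is handed in when it is done.

Besides the shell and the picture viewer there is one more tool, called after "Request:" in YAML: its name, and indented under it one key for each argument. step_arm: Moves the arm, as the interface text tells. Its arguments: {"type":"object","properties":{"commands":{"type":"array","items":{"type":"array"}},"force":{"type":"number"}},"required":["commands"]}

```bash
mkdir -p pics; cat > h.py <<'E'
import numpy as np, cv2
from rig import sense, grab_frame, camera_model, sign_off
def ray(m,uv):
    K=np.array([[m['fx'],0,m['cx']],[0,m['fy'],m['cy']],[0,0,1.]])
    p=cv2.undistortPoints(np.array([[uv]],float),K,np.array(m['dist'],float))[0,0]
    R=np.array(m['R']);t=np.array(m['t'])
    return -R.T@t, R.T@np.array([p[0],p[1],1])
def hit(m,uv,z):
    c,d=ray(m,uv); return (c+d*(z-c[2])/d[2]).round(1)
def proj(m,X):
    K=np.array([[m['fx'],0,m['cx']],[0,m['fy'],m['cy']],[0,0,1.]])
    return cv2.projectPoints(np.array(X,float).reshape(-1,1,3),cv2.Rodrigues(np.array(m['R'],float))[0],np.array(m['t'],float),K,np.array(m['dist'],float))[0][:,0]
E
python3 - <<'E'
from h import *
print(sense())
for n in("top","scene"):
    cv2.imwrite(f"pics/{n}0.png",cv2.resize(grab_frame(n),(800,600),interpolation=cv2.INTER_CUBIC)); m=camera_model(n); print(n,hit(m,(256,192),0),ray(m,(256,192))[0])
E
```

```text
{'clock': 0.0, 'qpos': array([ 1.13359788e+00,  3.53684101e-01,  1.63416327e+00,  2.35418991e-06,
        1.15518652e+00, -2.39464520e-03]), 'qvel': array([ 0.0020124 ,  0.00140901, -0.00089647,  0.00200428, -0.00159305,
       -0.00013978]), 'joint_efforts': array([-3.59723426e-04, -6.05265355e+01, -3.42070341e+01,  5.94144808e-05,
        9.15419514e-03,  6.87960596e-05]), 'eef_pos': array([263.16475012, 566.62838644, 403.92658035]), 'tcp_rot': array([-3.14015143e+00, -5.60364722e-06,  2.70678790e+00]), 'contact_force': array([-0.64087024,  0.08593033, -0.1893636 ]), 'wrist_torque': array([ 0.03521619, -0.02858329, -0.03004665]), 'opening': 1.0009369932896504}
top [550.1  52.8   0. ] [ 371.56937783   52.61980403 1084.39562958]
scene [496.4 108.7   0. ] [1121.48180912 -438.5546186   505.84008277]
```

View pics/top0.png

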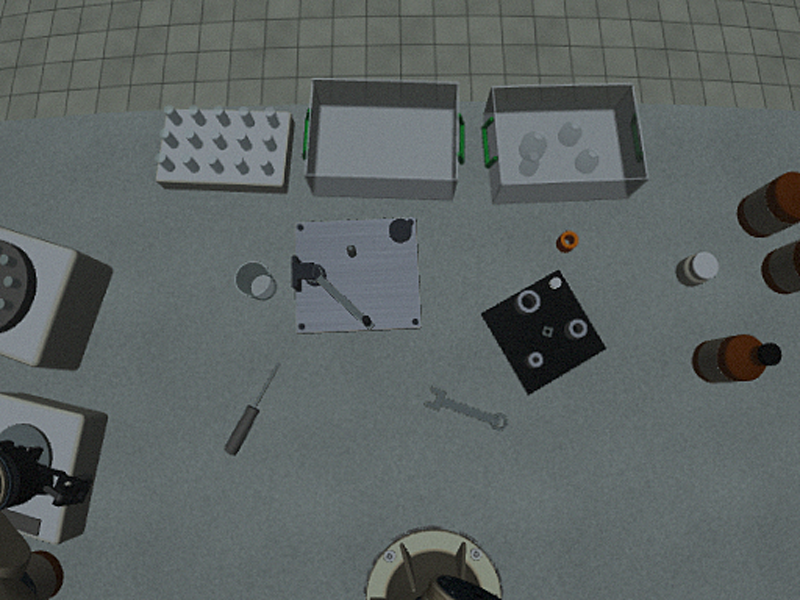

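View pics/scene0.png

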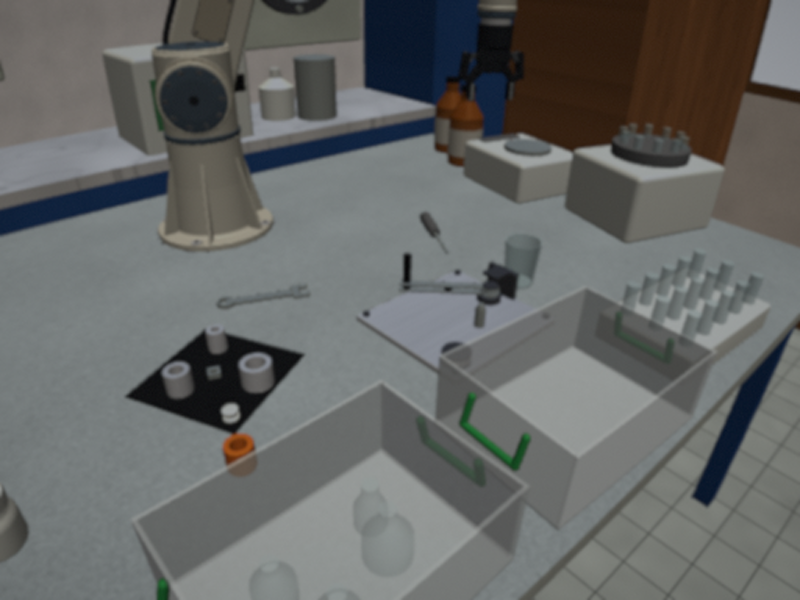

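The top view (800x600) shows the large sleeve at (528,301), the middle one at (577,328) and the small one at (536,360). The post is at (351,251), the pivot about (316,272), the grip about (368,320) and the beaker about (257,283). The orange look-alike is at (567,241).

```bash
python3 - <<'E'
from h import *
m=camera_model("top")
f=lambda x,y:((x+.5)/1.5625-.5,(y+.5)/1.5625-.5)
for n,p,z in [("large",(528,301),39),("mid",(577,328),39),("small",(536,360),39),("posttop",(351,248),52),("gripTop",(366,318),92),("pivot",(318,270),50),("beakerTop",(250,276),85),("plate tl",(294,220),12),("tr",(420,217),12),("bl",(297,333),12),("br",(421,329),12)]: print(n,hit(m,f(*p),z))
im=grab_frame("top")
a=cv2.resize(im[140:215,180:275],(0,0),fx=4.2,fy=4.2,interpolation=cv2.INTER_CUBIC)
b=cv2.resize(im[170:255,305:390],(0,0),fx=4.2,fy=4.2,interpolation=cv2.INTER_CUBIC)
o=np.zeros((360,800,3),np.uint8);o[:a.shape[0],:a.shape[1]]=a;o[:b.shape[0],400:400+b.shape[1]]=b
o=np.clip(o*1.5,0,255).astype(np.uint8)
cv2.imwrite("pics/c1.png",o)
E
```

```text
large [ 538.7 -186.9   39. ]
mid [ 486.1 -277.5   39. ]
small [ 428.  -196.5   39. ]
posttop [642.2 143.8  52. ]
gripTop [504.2 113.7  92. ]
pivot [601.5 205.7  50. ]
beakerTop [584.7 324.5  85. ]
plate tl [711.8 260.3  12. ]
tr [713.6  11.6  12. ]
bl [487.9 250.4  12. ]
br [492.2  14.3  12. ]
```

View pics/c1.png

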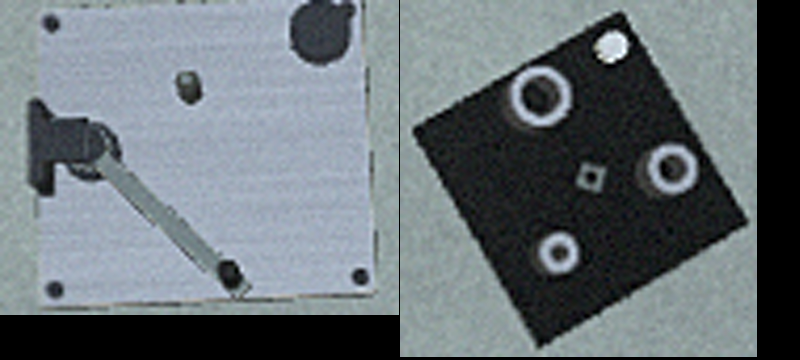

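Request:
step_arm:
  commands:
    - [[0,0,0],0.162,1]
    - [[0,0,0],0.162,1]
    - [[0,0,0],0.162,1]
    - [[0,0,0],0.162,1]
    - [[0,0,0],0.162,1]
    - [[0,0,0],0.162,1]
    - [[0,0,0],0.162,1]
    - [[-50,13,0],0,1]
    - [[-50,13,0],0,1]
    - [[-50,13,0],0,1]
    - [[-50,13,0],0,1]
    - [[-50,13,0],0,1]
    - [[-50,13,0],0,1]

```text
clock: 1.78
eef_pos: [330.5, 257.5, 401.5]
tcp_rot: [-3.14, 0.006, 1.539]
contact_force: [0.6, 0.0, -0.1]
opening: 1.001
```

Request:
step_arm:
  commands:
    - [[-50,14,4],-0.032,1]
    - [[-50,14,4],0,1]
    - [[-50,14,4],0,1]
    - [[-50,14,4],0,1]
    - [[-50,14,4],0,1]
    - [[-50,14,4],0,1]
    - [[-50,14,4],0,1]
    - [[-50,14,4],0,1]
    - [[-50,14,4],0,1]
    - [[-50,14,4],0,1]
    - [[-30,14,4],0,1]
    - [[0,0,0],0,1]
    - [[0,0,0],0,1]

```text
clock: 3.4
eef_pos: [484.9, -294.4, 358.5]
tcp_rot: [3.14, 0.003, 1.568]
contact_force: [1.1, 0.2, -0.3]
opening: 1.001
```

```bash
python3 - <<'E'
from h import *
s=sense();print(s['eef_pos'],s['tcp_rot'],s['clock'])
m=camera_model("wrist");print(m);print(proj(m,[[486,-277,39],[486,-277,3],[539,-187,39],[428,-196,39]]))
im=grab_frame("wrist");cv2.imwrite("pics/w1.png",cv2.resize(im,(768,576)));cv2.imwrite("pics/w1raw.png",im);np.save("w1.npy",m,allow_pickle=True)
E
```

```text
[ 484.93676513 -294.40012941  358.54677388] [3.14002308 0.00349952 1.56807362] 3.4
{'fx': 287.7520421462934, 'fy': 287.7520421462934, 'cx': 258.5063348227144, 'cy': 188.5036091676303, 'dist': array([0.00451648, 0.        , 0.        , 0.        , 0.        ]), 'R': array([[ 0.99999267, -0.00310879,  0.00223611],
       [-0.00367578, -0.94298534,  0.33281397],
       [ 0.00107397, -0.33281975, -0.94298985]]), 't': array([-486.89528822, -304.43006592,  238.21922051])}
[[258.5547514  157.16939045]
 [258.47913757 149.90199131]
 [316.02827146  60.86438825]
 [195.75260682  71.84323762]]
```

View pics/w1.png

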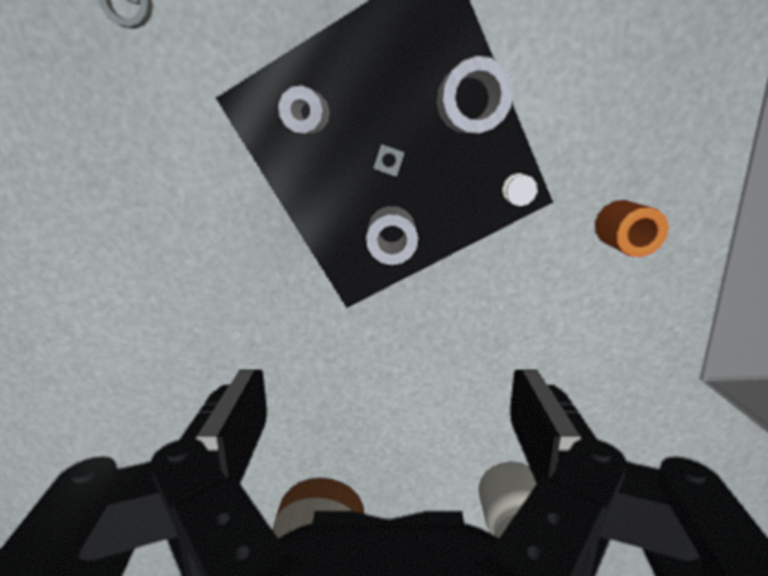

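The middle sleeve's top ring is centred at (392,239) in this 768x576 view, the small one at (301,109) and the large one at (477,95).

```bash
python3 - <<'E'
from h import *
m=np.load("w1.npy",allow_pickle=True).item();im=cv2.imread("pics/w1raw.png")
g=cv2.cvtColor(im,cv2.COLOR_BGR2GRAY);r=np.zeros_like(g);r[136:182,240:285]=(g[136:182,240:285]>140)*255
cs,_=cv2.findContours(r,cv2.RETR_EXTERNAL,cv2.CHAIN_APPROX_NONE)
c=max(cs,key=cv2.contourArea);e=cv2.fitEllipse(c);print(e,hit(m,e[0],39),hit(m,(261.0,159.0),39))
E
```

```text
((260.93963623046875, 159.09683227539062), (32.20027160644531, 32.54215621948242), 79.62222290039062) [ 488.4 -279.    39. ] [ 488.5 -278.9   39. ]
```

Request:
step_arm:
  commands:
    - [[15,3.5,0],0,1]
    - [[0,0,40],0,1]
    - [[0,0,40],0,1]
    - [[0,0,40],0,1]
    - [[0,0,0],0,1]
    - [[0,0,0],0,1]

```text
clock: 4.2
eef_pos: [490.4, -271.1, 240.0]
tcp_rot: [3.135, 0.005, 1.574]
contact_force: [0.8, 1.0, 0.2]
opening: 1.001
```

Request:
step_arm:
  commands:
    - [[-8,-2,10],0,1]
    - [[0,0,20],0,1]
    - [[0,0,0],0,1]
    - [[0,0,0],0,1]

```text
clock: 4.7
eef_pos: [490.3, -281.1, 214.1]
tcp_rot: [3.128, 0.009, 1.574]
contact_force: [0.2, 0.2, -0.3]
opening: 0.995
```

```bash
cat >> h.py <<'E'
from scipy.spatial.transform import Rotation as Ro
def gp():
    s=sense();R=Ro.from_euler('xyz',s['tcp_rot']).as_matrix();g=s['eef_pos']+155*R[:,2]
    print('grasp',g.round(1),'zdir',R[:,2].round(4),'yaw',s['tcp_rot'][2].round(3),'t',s['clock'],'F',s['contact_force'].round(1),'op',round(s['opening'],3),'v',abs(s['qvel']).max().round(3)); return g,R
def to(X):
    g,R=gp(); print('shift tool',(R.T@(np.array(X)-g)).round(1))
E
python3 -c "
from h import *
to([488.4,-279,24])"
```

```text
grasp [ 492.4 -282.5   59.1] zdir [ 0.0135 -0.009  -0.9999] yaw 1.574 t 4.7 F [ 0.2  0.2 -0.3] op 0.995 v 0.005
shift tool [ 3.8 -4.4 35.1]
```

Request:
step_arm:
  commands:
    - [[4,-4.4,0],0,1]
    - [[0,0,17],0,1]
    - [[0,0,17],0,1]
    - [[0,0,0],0,1]

```text
clock: 5.2
eef_pos: [486.2, -277.4, 178.8]
tcp_rot: [3.127, 0.01, 1.574]
contact_force: [-0.8, -0.2, -0.5]
opening: 1.001
```

```bash
python3 -c "
from h import *
to([488.4,-279,24])"
```

```text
grasp [ 488.5 -278.9   23.9] zdir [ 0.0149 -0.0098 -0.9998] yaw 1.574 t 5.2 F [-0.8 -0.2 -0.5] op 1.001 v 0.009
shift tool [-0.1 -0.1 -0.1]
```

Request:
step_arm:
  commands:
    - [[0,0,0],0,0.3]
    - [[0,0,0],0,0.2]
    - [[0,0,0],0,0.1]
    - [[0,0,0],0,0.1]
    - [[0,0,0],0,0.1]
    - [[0,0,0],0,0.1]
    - [[0,0,0],0,0.1]
  force: 40

```text
clock: 6.08
eef_pos: [486.5, -277.6, 179.4]
tcp_rot: [3.126, 0.01, 1.574]
contact_force: [0.2, -0.7, 0.2]
opening: 0.418
```

```bash
python3 -c "
from h import *
to([488.4,-279,24])"
```

```text
grasp [ 488.9 -279.1   24.4] zdir [ 0.0154 -0.0101 -0.9998] yaw 1.574 t 6.075 F [ 0.2 -0.7  0.2] op 0.418 v 0.001
shift tool [ 0.1 -0.5  0.4]
```

Request:
step_arm:
  commands:
    - [[0,0,-20],0,0.1]
    - [[0,0,-40],0,0.1]
    - [[0,0,-40],0,0.1]
    - [[20,0,-40],0,0.1]
    - [[45,15,-10],0,0.1]
    - [[45,15,0],0,0.1]
    - [[45,15,0],0,0.1]
    - [[45,15,0],0,0.1]
    - [[45,15,0],0,0.1]
    - [[45,15,0],0,0.1]
    - [[35,15,0],0,0.1]
    - [[20,8,0],0,0.1]
    - [[0,0,0],0,0.1]
    - [[0,0,0],0,0.1]

```text
clock: 7.82
eef_pos: [598.8, 78.6, 332.8]
tcp_rot: [3.125, 0.011, 1.572]
contact_force: [-0.4, -0.6, -0.6]
opening: 0.419
```

```bash
python3 - <<'E'
from h import *
to([643,143,130])
m=camera_model("wrist");im=grab_frame("wrist");cv2.imwrite("pics/w2.png",cv2.resize(im,(768,576)));cv2.imwrite("pics/w2raw.png",im);np.save("w2.npy",m,allow_pickle=True)
print(1.5*proj(m,[[643,143,12],[643,143,52]]))
E
```

```text
grasp [601.4  77.  177.8] zdir [ 0.017  -0.0106 -0.9998] yaw 1.572 t 7.825 F [-0.4 -0.6 -0.6] op 0.419 v 0.003
shift tool [66.5 40.8 47.8]
[[447.17540583 160.66078247]
 [457.68200068 165.92214659]]
```

View pics/w2.png

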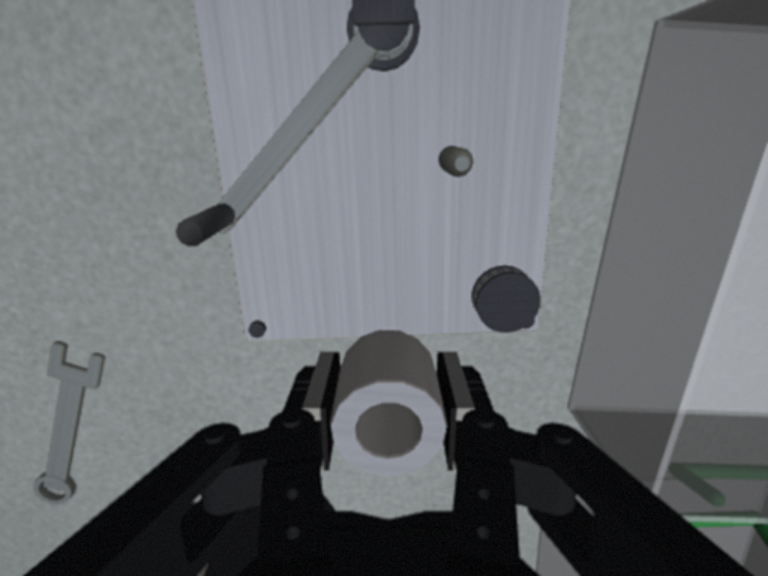

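The post's top disc is at about (462,162) in this view, the grip top at (190,231) and the pivot about (384,28). The held sleeve's top ring is at (388,428).

```bash
python3 - <<'E'
from h import *
m=np.load("w2.npy",allow_pickle=True).item()
f=lambda x,y:((x+.5)/1.5-.5,(y+.5)/1.5-.5)
print('post',hit(m,f(462,162),52),'grip',hit(m,f(190,231),92),'pivot',hit(m,f(384,32),40),hit(m,f(384,32),12))
print('bin edge',hit(m,f(658,22),100),hit(m,f(570,408),100),hit(m,f(570,408),0))
print('held top',hit(m,f(388,428),192.4))
im=cv2.imread("pics/w2raw.png")
a=cv2.resize(im[85:130,275:335],(600,450),interpolation=cv2.INTER_CUBIC);a=np.clip(a*1.4,0,255).astype(np.uint8)
cv2.imwrite("pics/c2.png",a)
E
```

```text
post [645.1 145.3  52. ] grip [506.5 115.6  92. ] pivot [601.9 210.8  40. ] [602.1 215.9  12. ]
bin edge [713.3 203.9 100. ] [704.5  16.6 100. ] [756.8 -56.6   0. ]
held top [601.5  77.6 192.4]
```

View pics/c2.png

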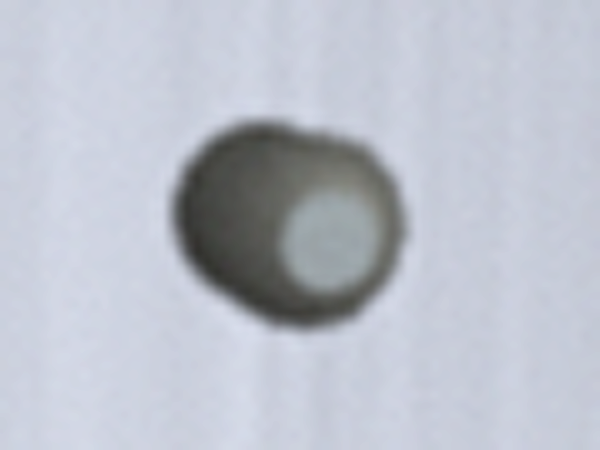

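```bash
python3 - <<'E'
from h import *
m=np.load("w2.npy",allow_pickle=True).item()
print('top',hit(m,(307.75,108.75),52),'foot',hit(m,(300.3,104.8),12))
im=cv2.imread("pics/w2raw.png");K=[[m['fx'],0,m['cx']],[0,m['fy'],m['cy']],[0,0,1]]
# silhouette fit: project post model and compare with dark mask
g=cv2.cvtColor(im,cv2.COLOR_BGR2GRAY)[85:130,275:335].astype(float)
a=np.linspace(0,6.283,40)
def mask(x,y):
    P=[]
    for z,r in((12,8.5),(42,8.5),(52,4)): P+= [[x+r*np.cos(t),y+r*np.sin(t),z] for t in a]
    h=cv2.convexHull((((proj(m,P)+.5-[275,85])*8-.5)).astype(np.float32)).round().astype(int)
    M=np.zeros((360,480),np.float32);cv2.fillConvexPoly(M,h,1);return cv2.resize(M,(60,45),interpolation=cv2.INTER_AREA)
best=[]
for x in np.arange(638,652,.5):
  for y in np.arange(138,152,.5):
    M=mask(x,y);best.append((np.corrcoef(M.ravel(),-g.ravel())[0,1],x,y))
print(sorted(best)[-4:])
to([645,145,107])
E
```

```text
top [645.1 144.5  52. ] foot [645.  145.2  12. ]
[(np.float64(0.9225878271647142), np.float64(645.5), np.float64(144.5)), (np.float64(0.9250380790546471), np.float64(645.0), np.float64(144.0)), (np.float64(0.9298626291941214), np.float64(644.5), np.float64(144.5)), (np.float64(0.9344530043616229), np.float64(645.0), np.float64(144.5))]
grasp [601.4  76.8 177.9] zdir [ 0.017  -0.0105 -0.9998] yaw 1.572 t 7.875 F [-0.5 -0.2 -0.1] op 0.419 v 0.006
shift tool [68.9 42.4 70.9]
```

Request:
step_arm:
  commands:
    - [[22,14,15],0,0.1]
    - [[22,14,25],0,0.1]
    - [[15,10,25],0,0.1]
    - [[8,4,15],0,0.1]
    - [[0,0,0],0,0.1]
    - [[0,0,0],0,0.1]

```text
clock: 8.62
eef_pos: [642.8, 139.1, 252.5]
tcp_rot: [3.124, 0.012, 1.564]
contact_force: [-0.1, 0.2, -1.3]
opening: 0.418
```

```bash
python3 -c "
from h import *
to([644.8,144.3,80])"
```

```text
grasp [645.5 137.2  97.6] zdir [ 0.0177 -0.012  -0.9998] yaw 1.564 t 8.625 F [-0.1  0.2 -1.3] op 0.418 v 0.006
shift tool [ 7.3 -1.1 17.4]
```

Request:
step_arm:
  commands:
    - [[8,-1.2,0],0,0.1]
    - [[0,0,14],0,0.1]
    - [[0,0,0],0,0.1]
    - [[0,0,0],0,0.1]

```text
clock: 9.12
eef_pos: [641.8, 146.6, 239.5]
tcp_rot: [3.122, 0.011, 1.564]
contact_force: [-0.6, -0.5, -0.8]
opening: 0.418
```

```bash
python3 - <<'E'
from h import *
to([644.8,144.3,33.4])
im=grab_frame("wrist");cv2.imwrite("pics/w3.png",cv2.resize(im[190:384,120:400],(800,554),interpolation=cv2.INTER_CUBIC))
E
```

```text
grasp [644.9 144.8  84.6] zdir [ 0.02   -0.0115 -0.9997] yaw 1.564 t 9.125 F [-0.6 -0.5 -0.8] op 0.418 v 0.01
shift tool [ 0.1 -1.2 51.1]
```

View pics/w3.png

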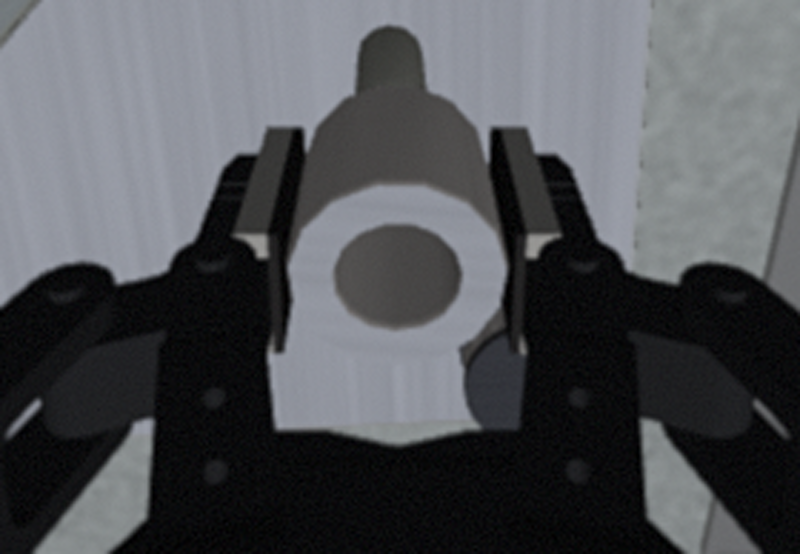

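The held sleeve lines up over the post, with the post axis at x≈391 and the bore centre at x≈397 in the crop. I'll lower it in stages and watch the force.

Request:
step_arm:
  commands:
    - [[0,-0.6,10],0,0.1]
    - [[0,0,10],0,0.1]
    - [[0,0,5],0,0.1]
    - [[0,0,0],0,0.1]

```text
clock: 9.68
eef_pos: [641.5, 146.1, 212.2]
tcp_rot: [3.123, 0.012, 1.564]
contact_force: [1.4, 0.1, -0.3]
opening: 0.417
```

```bash
python3 -c "
from h import *
to([644.8,144.3,33.4])"
```

```text
grasp [644.4 144.3  57.2] zdir [ 0.0189 -0.0118 -0.9998] yaw 1.564 t 9.675 F [ 1.4  0.1 -0.3] op 0.417 v 0.003
shift tool [ 0.3 -0.  23.8]
```

Sleeve bottom is at about 36 mm, past the taper, with no reaction force. Continuing down.

Request:
step_arm:
  commands:
    - [[0,0,8],0,0.1]
    - [[0,0,8],0,0.1]
    - [[0,0,4],0,0.1]
    - [[0,0,0],0,0.1]

```text
clock: 10.18
eef_pos: [641.9, 145.9, 190.8]
tcp_rot: [3.123, 0.012, 1.563]
contact_force: [0.4, -0.2, -0.9]
opening: 0.419
```

```bash
python3 -c "
from h import *
to([644.8,144.3,33.4])"
```

```text
grasp [644.9 144.1  35.8] zdir [ 0.019  -0.0118 -0.9998] yaw 1.563 t 10.175 F [ 0.4 -0.2 -0.9] op 0.419 v 0.003
shift tool [ 0.3 -0.1  2.4]
```

Request:
step_arm:
  commands:
    - [[0,0,2],0,0.1]
    - [[0,0,1],0,0.1]
    - [[0,0,0],0,0.1]

```text
clock: 10.55
eef_pos: [642.2, 145.9, 188.1]
tcp_rot: [3.122, 0.011, 1.563]
contact_force: [0.1, 0.1, -0.8]
opening: 0.419
```

Request:
step_arm:
  commands:
    - [[0,0,0],0,0.5]
    - [[0,0,0],0,0.6]
    - [[0,0,0],0,0.7]
    - [[0,0,0],0,0.7]
    - [[0,0,0],0,0.7]
    - [[0,0,0],0,0.7]

```text
clock: 11.3
eef_pos: [642.5, 146.0, 188.6]
tcp_rot: [3.121, 0.011, 1.563]
contact_force: [-0.6, -0.3, -0.4]
opening: 0.703
```

```bash
python3 -c "
from h import *
gp()"
```

```text
grasp [645.8 144.2  33.7] zdir [ 0.0208 -0.0114 -0.9997] yaw 1.563 t 11.3 F [-0.6 -0.3 -0.4] op 0.703 v 0.001
```

Request:
step_arm:
  commands:
    - [[0,0,-10],0,0.7]
    - [[0,0,-35],0,0.7]
    - [[0,0,-40],0,0.7]
    - [[0,0,-40],0,0.8]
    - [[-20,-20,-20],0.13,1]
    - [[-10,-25,0],0.13,1]
    - [[-10,-25,0],0.13,1]
    - [[-10,-25,0],0.13,1]
    - [[-10,-20,0],0.13,1]
    - [[0,0,0],0.13,1]
    - [[0,0,0],0,1]
    - [[0,0,0],0,1]

```text
clock: 12.8
eef_pos: [513.4, 120.1, 344.0]
tcp_rot: [3.114, -0.014, 0.763]
contact_force: [-0.6, -1.1, 0.6]
opening: 1.002
```

```bash
python3 - <<'E'
from h import *
from scipy.optimize import fsolve
P=np.array([645,144.7]);G=np.array([506.5,115.6])
C=fsolve(lambda c:[np.hypot(*(c-P))-84,np.hypot(*(c-G))-140],[602,213]);print('pivot',C,'arm ang',np.arctan2(*(G-C)[::-1]),'post ang',np.arctan2(*(P-C)[::-1]))
to([506.5,115.6,180])
m=camera_model("wrist");im=grab_frame("wrist");cv2.imwrite("pics/w4.png",cv2.resize(im,(768,576)));cv2.imwrite("pics/w4raw.png",im);np.save("w4.npy",m,allow_pickle=True)
print(1.5*proj(m,[[506.5,115.6,92],[506.5,115.6,40],[645,144.7,48]]))
E
```

```text
pivot [602.72683638 217.28773751] arm ang -2.3286092759679873 post ang -1.0434384371278838
grasp [517.9 118.6 189.1] zdir [ 0.0292 -0.0096 -0.9995] yaw 0.763 t 12.8 F [-0.6 -1.1  0.6] op 1.002 v 0.006
shift tool [-10.5  -5.9   8.8]
[[372.54152339 317.14611048]
 [372.90708891 286.88048727]
 [501.54202038  90.32534793]]
```

View pics/w4.png

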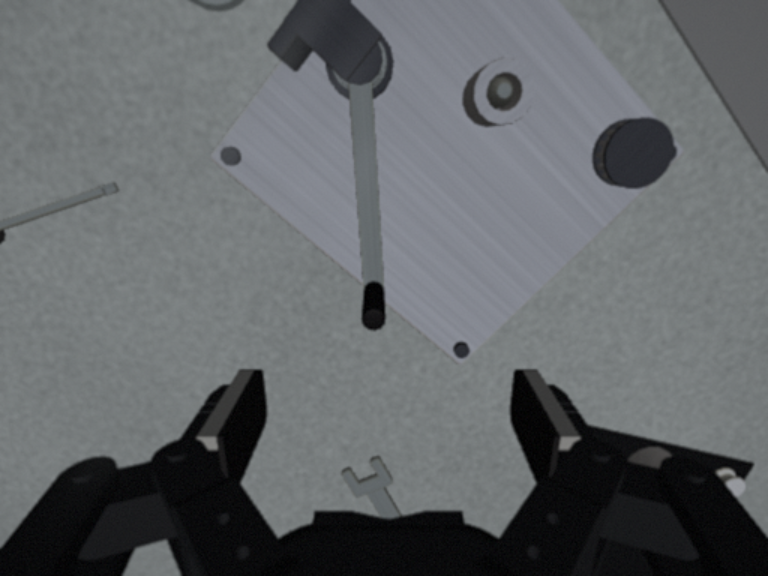

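The sleeve is seated on the post, its top ring at (503,92) against (501.5,90.3) predicted. The grip top at (373,319) also agrees with its prediction. Now I'll straddle the grip.

Request:
step_arm:
  commands:
    - [[-12,-9,0],0,1]
    - [[0,0,25],0,1]
    - [[0,0,20],0,1]
    - [[0,0,0],0,1]
    - [[0,0,0],0,1]

```text
clock: 13.48
eef_pos: [497.0, 117.4, 298.2]
tcp_rot: [3.115, -0.014, 0.767]
contact_force: [-0.5, -0.3, -0.5]
opening: 0.999
```

```bash
python3 -c "
from h import *
to([506.5,115.6,68])"
```

```text
grasp [501.4 115.9 143.2] zdir [ 0.0282 -0.0098 -0.9996] yaw 0.767 t 13.475 F [-0.5 -0.3 -0.5] op 0.999 v 0.011
shift tool [ 2.5  1.7 75.3]
```

Request:
step_arm:
  commands:
    - [[2.5,1.7,20],0,1]
    - [[0,0,30],0,1]
    - [[0,0,20],0,1]
    - [[0,0,0],0,1]

```text
clock: 13.98
eef_pos: [503.5, 117.6, 230.6]
tcp_rot: [3.112, -0.019, 0.768]
contact_force: [1.2, 0.4, 0.3]
opening: 1.0
```

```bash
python3 -c "
from h import *
to([506.5,115.6,68])"
```

```text
grasp [508.8 116.3  75.7] zdir [ 0.0343 -0.0084 -0.9994] yaw 0.768 t 13.975 F [1.2 0.4 0.3] op 1.0 v 0.027
shift tool [-2.2 -1.3  7.7]
```

Request:
step_arm:
  commands:
    - [[-2,-1.3,6],0,1]
    - [[0,0,0],0,0.3]
    - [[0,0,0],0,0.1]
    - [[0,0,0],0,0]
    - [[0,0,0],0,0]
    - [[0,0,0],0,0]
    - [[0,0,0],0,0]
    - [[0,0,0],0,0]
    - [[0,0,0],0,0]
  force: 60

```text
clock: 15.1
eef_pos: [502.0, 117.7, 227.7]
tcp_rot: [3.111, -0.023, 0.767]
contact_force: [-0.9, 1.3, 2.3]
opening: 0.147
```

```bash
python3 -c "
from h import *
to([506.5,115.6,68])"
```

```text
grasp [507.8 116.7  72.8] zdir [ 0.0375 -0.0063 -0.9993] yaw 0.767 t 15.1 F [-0.9  1.3  2.3] op 0.147 v 0.003
shift tool [-1.8 -0.3  4.8]
```

Request:
step_arm:
  commands:
    - [[0.7,7,0],-0.05,0]
    - [[0.7,14,0],-0.1,0]
    - [[0.7,14,0],-0.1,0]
    - [[0.7,14,0],-0.1,0]
    - [[0.7,14,0],-0.1,0]
    - [[0,0,0],0,0]

```text
clock: 15.85
eef_pos: [554.7, 86.2, 227.6]
tcp_rot: [3.111, -0.011, 1.225]
contact_force: [-2.5, 1.4, 9.6]
opening: 0.147
```

```bash
cat >> h.py <<'E'
def sw():
    g,R=gp();d=g[:2]-[602.7,217.3];a=np.arctan2(d[1],d[0]);print('r',np.hypot(*d).round(1),'joint',round(a+2.3286,3),'yaw err',round(sense()['tcp_rot'][2]-(a+np.pi),3))
    print('Ftool',(R.T@sense()['contact_force']).round(1))
E
python3 -c "
from h import *
sw()"
```

```text
grasp [559.7  86.2  72.7] zdir [ 3.240e-02  1.000e-04 -9.995e-01] yaw 1.225 t 15.85 F [-2.5  1.4  9.6] op 0.147 v 0.031
r 138.0 joint 0.441 yaw err -0.029
Ftool [ 0.6 -2.6 -9.7]
```

Request:
step_arm:
  commands:
    - [[0.5,14,0],-0.1,0]
    - [[0.7,14,0],-0.1,0]
    - [[0.7,14,0],-0.1,0]
    - [[0.7,12,0],-0.08,0]
    - [[0,0,0],0,0]

```text
clock: 16.48
eef_pos: [604.5, 79.6, 227.6]
tcp_rot: [3.12, -0.002, 1.604]
contact_force: [-2.7, 0.4, 9.0]
opening: 0.148
```

```bash
python3 -c "
from h import *
sw()"
```

```text
grasp [607.8  80.   72.7] zdir [ 0.0214  0.0029 -0.9998] yaw 1.604 t 16.475 F [-2.7  0.4  9. ] op 0.148 v 0.033
r 137.4 joint 0.795 yaw err -0.004
Ftool [ 0.6 -2.5 -9.1]
```

Request:
step_arm:
  commands:
    - [[0.5,10,0],-0.07,0]
    - [[0.3,10,0],-0.07,0]
    - [[0.2,6,0],-0.04,0]
    - [[0,3,0],0,0]

```text
clock: 16.98
eef_pos: [628.4, 82.4, 227.7]
tcp_rot: [3.131, 0.003, 1.777]
contact_force: [-7.6, 1.0, 9.0]
opening: 0.143
```

```bash
python3 -c "
from h import *
sw()"
```

```text
grasp [630.1  82.2  72.7] zdir [ 0.0108 -0.0011 -0.9999] yaw 1.777 t 16.975 F [-7.6  1.   9. ] op 0.143 v 0.048
r 137.8 joint 0.958 yaw err 0.006
Ftool [ 2.5 -7.2 -9. ]
```

Request:
step_arm:
  commands:
    - [[0,4,0],-0.02,0]
    - [[0,4,0],0,0]
    - [[0,4,0],0,0]

```text
clock: 17.35
eef_pos: [635.3, 84.3, 227.7]
tcp_rot: [-3.141, 0.005, 1.791]
contact_force: [-11.5, -1.4, 9.4]
opening: 0.148
```

```bash
python3 -c "
from h import *
sw()"
```

```text
grasp [635.5  83.5  72.7] zdir [ 9.e-04 -5.e-03 -1.e+00] yaw 1.791 t 17.35 F [-11.5  -1.4   9.4] op 0.148 v 0.061
r 137.8 joint 0.998 yaw err -0.02
Ftool [  1.1 -11.5  -9.4]
```

Request:
step_arm:
  commands:
    - [[0,5,0],0,0]
    - [[0,5,0],0,0]

```text
clock: 17.6
eef_pos: [639.2, 85.1, 227.4]
tcp_rot: [-3.126, 0.007, 1.787]
contact_force: [-22.0, -2.0, 19.1]
opening: 0.147
```

```bash
python3 - <<'E'
from h import *
sw()
m=camera_model("wrist");im=grab_frame("wrist");cv2.imwrite("pics/w5.png",cv2.resize(im,(768,576)))
sw()
E
```

```text
grasp [637.   83.5  72.4] zdir [-0.0141 -0.0099 -0.9999] yaw 1.787 t 17.6 F [-22.   -2.   19.1] op 0.147 v 0.095
r 138.1 joint 1.009 yaw err -0.035
Ftool [  2.6 -22.2 -18.8]
grasp [637.   83.6  72.4] zdir [-0.0146 -0.01   -0.9998] yaw 1.787 t 17.65 F [-20.7  -3.3  17.1] op 0.146 v 0.014
r 138.0 joint 1.009 yaw err -0.035
Ftool [  1.1 -21.2 -16.7]
```

View pics/w5.png

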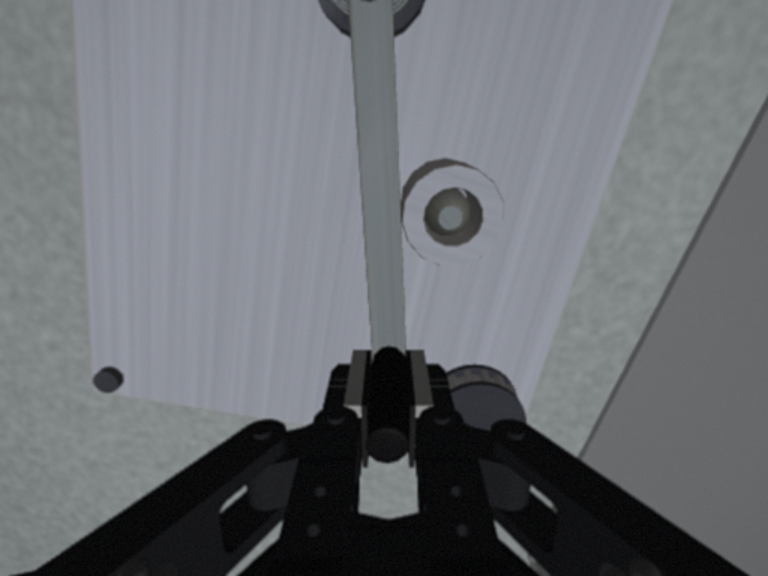

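The arm has stalled on the sleeve at about 1.01 rad with 21 N tangential, well over the 7 N from the spring. I'll hold that push a little longer and check it stays steady.

Request:
step_arm:
  commands:
    - [[0,4,-1],0,0]
    - [[0,4,-1],0,0]
    - [[0,4,0],0,0]

```text
clock: 18.02
eef_pos: [642.2, 86.0, 227.3]
tcp_rot: [-3.104, 0.008, 1.779]
contact_force: [-18.2, -3.0, 18.8]
opening: 0.146
```

```bash
python3 - <<'E'
from h import *
sw()
for _ in range(4): grab_frame("top")
sw()
E
```

```text
grasp [636.8  83.5  72.4] zdir [-0.0347 -0.0159 -0.9993] yaw 1.779 t 18.025 F [-18.2  -3.   18.8] op 0.146 v 0.07
r 138.1 joint 1.007 yaw err -0.041
Ftool [  0.6 -19.1 -18.1]
grasp [636.8  83.5  72.5] zdir [-0.0345 -0.0158 -0.9993] yaw 1.78 t 18.225 F [-16.9  -2.7  13.6] op 0.151 v 0.002
r 138.0 joint 1.007 yaw err -0.041
Ftool [  0.7 -17.6 -13. ]
```

```bash
python3 -c "
from h import *
sign_off();sw()"
```

```text
the job is handed in; nothing more can be done
the job is handed in; nothing more can be done
```

I slipped the middle sleeve onto the gauge post until it sat on the plate and let go of it. Then I gripped the cage arm's grip, swung it round against the sleeve, and handed the job in at about 18.2 s while still holding it there. `sign_off()` gives no verdict, so these are my own last checks:

- **Arm:** it stalled at about 1.007 rad, worked out from my estimate of the pivot rather than read from the joint. The push was steady at about 17.6 N sideways (19.1 N just after the last move). The spring accounts for about 7 N of that, so I estimate about 17 N on the sleeve.
- **Sleeve:** the pictures after release and at the end show it seated on the post and touching the arm, clear of the fingers.
- **Other objects:** I steered clear of the other two sleeves, the beaker and the orange look-alike. I did not re-check their positions at the end.
- **Not quite clean:** the tool's tilt drifted to about 0.04 rad by the end, and there was about 14 N of upward force on the gripper. My radius to the grip read 138 mm instead of 140 mm, about the accuracy of the calibration.

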